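# Tighten the valve couplings and start the leak test

## Task

Turn the captive hex nut of every valve fixture clockwise by hand until its white line is at the yellow mark, then use the spanner, not your fingers, to tighten each nut on to the stop at the red mark, and lay the spanner back flat, wholly on its rubber mat. After that, with all nuts tight, start the leak test by pressing the tester's keys fully down one at a time: first green, then blue, then red. Leave the jar, the spool and the tin alone.

Things in the scene. Friction and masses are not known exactly. Their poses are not given: they have to be found in the camera images.
- valve_a: Valve fixture (may be absent): round steel base, 3.2 kg, 110 mm across, 40 high, loose on the bench. On its axis: steel collar 43 mm across (44-50 up), captive hex nut (50-78 up), stem 15 mm across through it to 93 mm. Origin: under the base on the axis; z up. On its top a yellow mark 2.6 rad and a red mark 3.5 rad clockwise from its +x. A brass stub sticks 18 mm out of its +x side.
- nut_a (a joint): Turn of valve_a's brass hex nut, rad, clockwise from above: 0 loose, 2.6 white line at yellow mark (hand-tight), 3.5 line at red mark, the hard stop. 32 mm across flats, 28 mm high, stiff (0.2 N m), stays where left, does not rise or sink. A white line marks one corner, which points to the base's yaw minus this value; corners every 60 degrees, flats halfway between.
- nut_a_top (a point): Centre of the top face of the nut of valve_a, on its axis, 78 mm above the bench; turns with the nut, its x axis points along the white line.
- valve_b: Valve fixture (may be absent): round steel base, 3.2 kg, 110 mm across, 40 high, loose on the bench. On its axis: steel collar 43 mm across (44-50 up), captive hex nut (50-78 up), stem 15 mm across through it to 93 mm. Origin: under the base on the axis; z up. On its top a yellow mark 2.6 rad and a red mark 3.5 rad clockwise from its +x. A brass stub sticks 18 mm out of its +x side.
- nut_b (a joint): Turn of valve_b's brass hex nut, rad, clockwise from above: 0 loose, 2.6 white line at yellow mark (hand-tight), 3.5 line at red mark, the hard stop. 32 mm across flats, 28 mm high, stiff (0.2 N m), stays where left, does not rise or sink. A white line marks one corner, which points to the base's yaw minus this value; corners every 60 degrees, flats halfway between.
- nut_b_top (a point): Centre of the top face of the nut of valve_b, on its axis, 78 mm above the bench; turns with the nut, its x axis points along the white line.
- valve_c: Valve fixture (may be absent): round steel base, 3.2 kg, 110 mm across, 40 high, loose on the bench. On its axis: steel collar 43 mm across (44-50 up), captive hex nut (50-78 up), stem 15 mm across through it to 93 mm. Origin: under the base on the axis; z up. On its top a yellow mark 2.6 rad and a red mark 3.5 rad clockwise from its +x. A brass stub sticks 18 mm out of its +x side.
- nut_c (a joint): Turn of valve_c's brass hex nut, rad, clockwise from above: 0 loose, 2.6 white line at yellow mark (hand-tight), 3.5 line at red mark, the hard stop. 32 mm across flats, 28 mm high, stiff (0.2 N m), stays where left, does not rise or sink. A white line marks one corner, which points to the base's yaw minus this value; corners every 60 degrees, flats halfway between.
- nut_c_top (a point): Centre of the top face of the nut of valve_c, on its axis, 78 mm above the bench; turns with the nut, its x axis points along the white line.
- spanner: Loose open-ended spanner, 251 mm long, 14 mm thick, 0.3-0.45 kg. Origin: under the jaw centre; +x out of the mouth, z up. Steel jaw 35 mm wide inside, 60 outside; prongs from 20 mm behind the centre (back wall) to 16 in front. Blue handle 14 x 14 mm along -x, 38 to 235 mm behind the centre. Slide it on a nut from the side, prongs along two flats; it can rest on the collar.
- spanner_jaw (a point): Centre of the spanner's jaw, at half thickness.
- spanner_grip (a point): Good place to grip the handle: 110 mm behind the jaw centre, near the centre of mass, at half thickness.
- spanner_tail (a point): End of the spanner's handle, 235 mm behind the jaw centre, at half thickness.
- mat: Black rubber mat fixed on the bench, 320 (x) x 180 (y) x 3 mm, the spanner's place. Origin: centre of its underside.
- tester: Leak tester, fixed: grey instrument box 150 (x) x 170 (y) x 50 mm, with a green raised housing to 80 mm along its +x edge (from 47 mm +x of the origin). Three round keys stand in a row along y on the flat top, 52 mm apart, at x = 0. Origin: bench level, under the middle key.
- green (a joint): Travel of the green key, m: 0 = up, 0.006 = fully down; spring, 5 N at the bottom.
- green_top (a point): Centre of the top face of the green key (26 mm across, in a black housing 42 mm across and 12 mm high), 72 mm above the bench when up; moves with the key. The colours' order varies.
- blue (a joint): Travel of the blue key, m: 0 = up, 0.006 = fully down; spring, 5 N at the bottom.
- blue_top (a point): Centre of the top face of the blue key (26 mm across, in a black housing 42 mm across and 12 mm high), 72 mm above the bench when up; moves with the key. The colours' order varies.
- red (a joint): Travel of the red key, m: 0 = up, 0.006 = fully down; spring, 5 N at the bottom.
- red_top (a point): Centre of the top face of the red key (26 mm across, in a black housing 42 mm across and 12 mm high), 72 mm above the bench when up; moves with the key. The colours' order varies.
- glue_jar: Low white glue jar, 56 mm across, 45 mm high, to be left alone. Origin: centre of its underside.
- spool: Small red thread spool, 48 mm across, 42 mm high, to be left alone. Origin: centre of its underside.
- rivet_tin: Flat tin of rivets, 68 mm across, 35 mm high, to be left alone. Origin: centre of its underside.
There are look-alikes about, which are no part of the job. Leave any brown or purple look-alike of the valve_b alone.

How it is judged (in metres and radians):
On the way, in this order (a step that is already met when the one before it is completed fails the run):
1. every nut turned by hand to the yellow mark (over 2.3 rad) (value of joint each of nut_a, nut_b, nut_c above 2.3 rad), for 0.2 s.
2. every nut tightened to the red mark (over 3.25 rad) (value of joint each of nut_a, nut_b, nut_c above 3.25 rad), for 0.2 s.
3. the spanner lies flat on the mat, released (x of spanner_jaw in the frame of mat between -0.16 and 0.16 m and y of spanner_jaw in the frame of mat between -0.09 and 0.09 m and x of spanner_tail in the frame of mat between -0.16 and 0.16 m and y of spanner_tail in the frame of mat between -0.09 and 0.09 m and height (world z) of each of spanner_jaw, spanner_tail below 0.025 m and contact force between the fingers and spanner below 0.1 N), for 0.2 s.
4. the green key pressed down (over 3.5 mm), the others up (value of joint green above 0.0035 m and value of joint each of blue, red below 0.0015 m), for 0.05 s.
5. the blue key pressed down (over 3.5 mm), the others up (value of joint blue above 0.0035 m and value of joint each of green, red below 0.0015 m), for 0.05 s.
6. the red key pressed down (over 3.5 mm), the others up (value of joint red above 0.0035 m and value of joint each of green, blue below 0.0015 m), for 0.05 s.
At the end, for the whole second after the job is handed in: Every nut present reads over 3.25 rad (stop at 3.5); the spanner lies released, with its jaw centre and tail end within the 320 x 180 mm mat and under 25 mm high; all keys are up again (all of step 2 and all of step 3 and value of joint each of green, blue, red below 0.0015 m); the robot touches nothing.
It fails at once if fingers on a fixture (over 3 N) whose nut is already well past the yellow mark (over 2.95 rad): from there only the spanner may turn it ((value of joint nut_a above 2.95 rad and contact force between the fingers and valve_a above 3 N) or (value of joint nut_b above 2.95 rad and contact force between the fingers and valve_b above 3 N) or (value of joint nut_c above 2.95 rad and contact force between the fingers and valve_c above 3 N)).
It fails at once if spanner pressed on a fixture (over 3 N) whose nut is not yet hand-tight (below 2.2 rad) ((value of joint nut_a below 2.2 rad and contact force between spanner and valve_a above 3 N) or (value of joint nut_b below 2.2 rad and contact force between spanner and valve_b above 3 N) or (value of joint nut_c below 2.2 rad and contact force between spanner and valve_c above 3 N)).
It fails at once if a key pressed (over 3 mm) while a nut is not tight (below 3.25 rad) (value of joint any of green, blue, red above 0.003 m and value of joint any of nut_a, nut_b, nut_c below 3.25 rad).
It fails at once if two keys down together (over 3 mm) (value of joint each of green, blue above 0.003 m or value of joint each of green, red above 0.003 m or value of joint each of blue, red above 0.003 m).
It fails at once if the jar, spool or tin moved over 30 mm (distance of any of glue_jar, spool, rivet_tin from where it was at the start of the episode above 0.03 m).
Of valve_a, valve_b, valve_c only 2 to 3 are there at a start; the rules pass over those that are not, and their reading is None.
At some moment in a run one of spanner may be knocked a few centimetres aside while the robot is not near it.
It also fails if it takes over 210 s, if anything falls off the work surface, if the arm or the gripper's body presses on something with over 40 N, if the wrist force passes 120 N, or if a joint passes its speed limit or range.

## Robot

A 7-joint arm with a two-finger parallel gripper is mounted at the origin on the work surface. World frame = base frame: x ahead of the robot, y to its left, z up, the work surface at z = 0. Lengths are in mm, angles in rad, forces in N, time in s.
With the tool pointing down it reaches from about 400 to 850 mm from the base axis. Payload 4.4 kg.
Tool frame: the origin (TCP) lies at the very end of the fingers, on their centre line; the grasp point (between the pads) lies 19 mm behind it; z points along the fingers, y is the line along which they close (so a half turn about z gives the same grasp; the last joint's range is limited). The gripper opens to 94 mm and grips with 3 to 60 N. Pads are 16 mm wide; open, the fingers measure 119 mm over their backs; the gripper's body (75 mm by 177 mm) begins 78 mm behind the grasp point.
Start: joints at [1.121, 0.628, 0.038, 1.517, -0.027, 0.996, -0.02], TCP at [243.419, -602.715, 205.478] pointing down, gripper open.
Joint ranges: [-3.06, 3.06], [-0.37, 2.12], [-1.25, 1.32], [0.18, 2.47], [-1.1, 4.24], [0.23, 1.98], [-2.94, 2.94]. Speed limits (rad/s): [2.57, 2.57, 3.14, 3.14, 3.14, 3.14, 3.14].

## Interface

Orientations are given as [roll, pitch, yaw] about the fixed x, y, z axes, in that order (R = Rz(yaw) Ry(pitch) Rx(roll)).
In Python, from cell import env, jaws, kinematics, optics gives the robot as it stands. Calls block until the motion is done:
- env.move_pose(position, orientation): joint-space move of the TCP to a pose.
- env.move_straight(position, attitude=None, vel=150, until_force=None): straight line of the TCP; attitude=None keeps the orientation; vel is the mean speed in mm/s. With until_force (N) it stops when the force on the tool has changed by that much, and returns True; else False.
- env.goto_joints(angles): joint-space move.
- jaws.move_gripper(opening, strength=None): finger opening in mm; strength is the grip in N (None keeps the last); returns when the fingers have stopped.
- env.wait(seconds).
- kinematics.solve_ik(position, orientation): joint angles nearest the present ones, or None.
- env.get_obs(): the state.
- optics.get_image(name): name is "scene" or "side" or "wrist"; returns a dict with "img" (420x560x3 uint8, red, green, blue), "range_z" (420x560 float32, mm along the optical axis (not along the pixel's ray), 0 where there is no reading), "mtx" (3x3 intrinsics, pixels), "pose" (4x4, takes a point from camera to world coordinates); the wrist camera has in their place "mount" (4x4, takes a point from camera to tool coordinates, whose origin is the TCP and whose axes are the flange's). Camera axes: x right, y down, z forward; pixel columns grow to the right and rows downward; lengths in mm; the calibration is good to about 2 mm. A picture is of the moment at which its call begins: read the wrist's pose just before it.
A pose or a line that the arm cannot do raises env.MotionError and nothing moves.
- env.job_done(): hands the job in; it is judged then, once.
The state is a dict: "time_s": time; "qpos": joint angles; "qd": joint speeds; "joint_efforts": joint torques, N m; "ee_pos": TCP position; "eef_rot": TCP orientation; "wrist_force": force on the tool from outside, world axes, zero at the start; "moment": the same for the moment, N m; "gripper_width": finger opening in mm; "grasp_force": force on a finger pad.
Only numpy, scipy, OpenCV 4.12 (cv2) and the standard library are available. Lean on these libraries where they do the work, as an engineer would, in place of code of your own. Each camera call takes 0.05 s, during which the arm holds its last target. There are 200 camera calls.

## Working session

There is one attempt and no reset: what is moved stays moved. The work goes in short steps, each a Python script; the robot and the scene stay as the last script left them, time stands still between calls to the robot, and variables do not carry over. Pictures are saved under pics/ and viewed, at most 15 in all, crops included, and the job is handed in when it is done.

```bash
ls; mkdir -p pics; python3 - <<'E'
from cell import env,jaws,kinematics,optics
import cv2,numpy as np
for n in("scene","side"):
    d=optics.get_image(n); cv2.imwrite(f"pics/{n}0.png",cv2.cvtColor(d["img"],cv2.COLOR_RGB2BGR)); np.savez(f"{n}0.npz",**d)
    print(n,d["mtx"].round(1).tolist(),d["pose"].round(2).tolist())
o=env.get_obs();print(o)
E
```

```text
pics
scene [[429.1, 0.0, 280.2], [0.0, 429.1, 214.3], [0.0, 0.0, 1.0]] [[-0.71, 0.58, -0.4, 913.44], [0.7, 0.59, -0.39, 420.29], [0.01, -0.56, -0.83, 1006.59], [0.0, 0.0, 0.0, 1.0]]
side [[461.3, 0.0, 283.2], [0.0, 461.3, 209.4], [0.0, 0.0, 1.0]] [[-1.0, -0.07, 0.06, 402.04], [-0.1, 0.71, -0.7, 832.17], [0.01, -0.7, -0.71, 885.06], [0.0, 0.0, 0.0, 1.0]]
{'time_s': 0.1, 'qpos': array([ 1.12118741,  0.62921205,  0.03843539,  1.51825789, -0.02704388,
        0.99629271, -0.0200227 ]), 'qd': array([ 0.0007298 , -0.00270588,  0.00016508, -0.00032444,  0.00179873,
        0.0002978 ,  0.00123866]), 'joint_efforts': array([ 3.05666268e-03, -5.50791657e+01,  1.14737280e+00, -1.87115031e+01,
       -5.22826728e-02,  1.92872377e-02,  3.34026686e-05]), 'ee_pos': array([ 243.22108085, -602.14254019,  204.67607683]), 'eef_rot': array([-3.13993946e+00, -2.82023175e-05,  3.83770131e-01]), 'wrist_force': array([-0.03632608, -0.00503523,  0.2845564 ]), 'moment': array([-0.01639932,  0.00552062,  0.01149798]), 'grasp_force': 0.0, 'gripper_width': 93.76956949387689}
```

View pics/scene0.png

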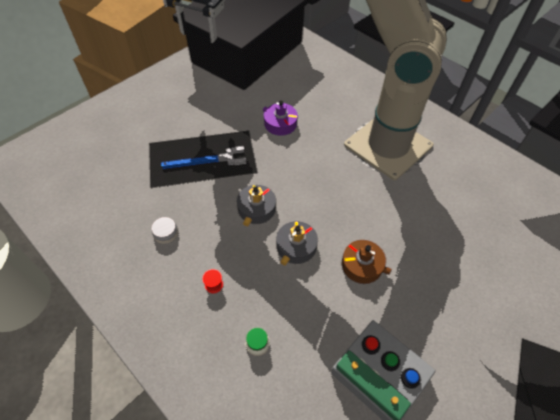

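View pics/side0.png

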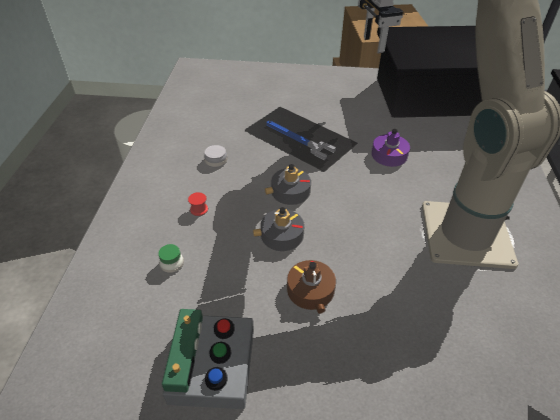

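The scene image shows two grey valves at (257,200) and (297,240), with stubs at (249,221) and (286,260). The spanner lies on the mat with its jaw at (235,155) and tail at (165,164). The keys are red (371,344), green (391,360) and blue (411,377). The purple and brown valves are look-alikes. The side view agrees.

```bash
cat > h.py <<'E'
from cell import env,jaws,kinematics,optics
import cv2,numpy as np
from scipy.spatial.transform import Rotation as R
def ray(d,T,uv,z):
    """cast pixel(s) onto the world plane at height z"""
    uv=np.atleast_2d(np.float64(uv)); r=np.c_[uv,np.ones(len(uv))]@np.linalg.inv(d["mtx"]).T@T[:3,:3].T
    return T[:3,3]+r*((z-T[2,3])/r[:,2])[:,None]
def proj(d,T,P):
    c=(np.atleast_2d(P)-T[:3,3])@T[:3,:3]; q=c@d["mtx"].T; return q[:,:2]/q[:,2:]
def wrist(name=None):
    o=env.get_obs(); T=np.eye(4); T[:3,:3]=R.from_euler("xyz",o["eef_rot"]).as_matrix(); T[:3,3]=o["ee_pos"]
    d=optics.get_image("wrist"); T=T@d["mount"]
    if name: cv2.imwrite(f"pics/{name}.png",cv2.cvtColor(d["img"],cv2.COLOR_RGB2BGR)); np.savez(f"{name}.npz",T=T,**d)
    return d,T
E
python3 - <<'E'
from h import *
pts={"v1stem":((256,186),93),"v2stem":((297,226),93),"stub1":((249,221),20),"stub2":((286,260),20),"jaw":((235,155),10),"tail":((163,165),10),"red":((371,344),72),"green":((391,360),72),"blue":((411,377),72),"mat1":((149,138),3),"mat2":((251,132),3),"mat3":((257,173),3),"mat4":((152,184),3),"brown":((368,245),93),"purple":((281,103),93),"jar":((164,223),45),"spool":((213,278),42),"gl":((257,338),45)}
d=dict(np.load("scene0.npz"))
for k,(p,z) in pts.items(): print(k,ray(d,d["pose"],p,z)[0].round())
s=dict(np.load("side0.npz"))
for k,p,z in(("v1stem",(291,166),93),("v2stem",(282,210),93),("jaw",(322,147),10),("tail",(268,124),10),("green",(220,351),72),("red",(224,327),72)): print("side",k,ray(s,s["pose"],p,z)[0].round())
q=env.get_obs()
print(optics.get_image("wrist")["mount"].round(2).tolist(), optics.get_image("wrist")["mtx"].round(1).tolist())
E
```

```text
v1stem [ 458. -119.   93.]
v2stem [471.  46.  93.]
stub1 [518. -87.  20.]
stub2 [530.  68.  20.]
jaw [ 381. -301.   10.]
tail [ 563. -423.   10.]
red [564. 362.  72.]
green [561. 414.  72.]
blue [559. 465.  72.]
mat1 [ 525. -551.    3.]
mat2 [ 275. -344.    3.]
mat3 [ 377. -206.    3.]
mat4 [ 627. -392.    3.]
brown [386. 206.  93.]
purple [ 181. -302.   93.]
jar [ 693. -227.   45.]
spool [702. -14.  42.]
gl [727. 171.  45.]
side v1stem [ 464. -110.   93.]
side v2stem [472.  56.  93.]
side jaw [ 383. -309.   10.]
side tail [ 563. -412.   10.]
side green [554. 421.  72.]
side red [556. 370.  72.]
[[-0.0, -0.97, -0.23, 68.01], [1.0, 0.0, -0.0, 0.15], [0.0, -0.23, 0.97, -180.04], [0.0, 0.0, 0.0, 1.0]] [[328.1, 0.0, 282.3], [0.0, 328.1, 212.0], [0.0, 0.0, 1.0]]
```

```bash
python3 - <<'E'
from h import *
ims=[]
for i,p in enumerate([(461,-115),(472,51)]):
    y=np.arctan2(p[1],p[0])
    env.move_pose([*p,150],[np.pi,0,y]); env.wait(.3)
    d,T=wrist(f"w{i}"); o=env.get_obs(); print(o["time_s"],o["qpos"].round(2),o["eef_rot"].round(2),o["ee_pos"].round(1),proj(d,T,[*p,78]).round())
    ims.append(d["img"][10:410,60:460])
cv2.imwrite("pics/w.png",cv2.cvtColor(np.hstack(ims),cv2.COLOR_RGB2BGR))
for i,p in enumerate([(461,-115),(472,51)]):
  print(p)
  for y in np.arange(-3,3.2,.4):
    q=kinematics.solve_ik([*p,54],[np.pi,0,y]); print(round(y,2),None if q is None else np.round(q,2)[[0,6]],end=" ")
E
```

```text
2.4917 [ 0.08  0.47  0.16  2.05 -0.12  0.62 -1.5 ] [ 3.14 -0.   -0.25] [ 461.  -115.3  150. ] [[283. 222.]]
3.55 [-0.21  0.47  0.07  2.05 -0.05  0.62 -1.58] [ 3.14 -0.    0.11] [472.1  49.9 150. ] [[281. 222.]]
(461, -115)
-3.0 [0.84 0.81] -2.6 [0.84 1.21] -2.2 [-0.16 -2.82] -1.8 [-0.09 -2.55] -1.4 [-0.02 -2.31] -1.0 [ 0.03 -2.02] -0.6 [ 0.08 -1.73] -0.2 [ 0.13 -1.44] 0.2 [ 0.17 -1.16] 0.6 [ 0.22 -0.87] 1.0 [ 0.29 -0.62] 1.4 [ 0.35 -0.36] 1.8 [ 0.42 -0.08] 2.2 [0.49 0.19] 2.6 [0.56 0.48] 3.0 [0.63 0.78] (472, 51)
-3.0 [0.49 0.45] -2.6 [0.49 0.85] -2.2 [0.49 1.25] -1.8 [-0.47 -2.86] -1.4 [-0.4  -2.59] -1.0 [-0.33 -2.35] -0.6 [-0.28 -2.07] -0.2 [-0.23 -1.78] 0.2 [-0.19 -1.49] 0.6 [-0.14 -1.21] 1.0 [-0.09 -0.92] 1.4 [-0.02 -0.67] 1.8 [ 0.05 -0.4 ] 2.2 [ 0.12 -0.13] 2.6 [0.19 0.16] 3.0 [0.26 0.45]
```

View pics/w.png

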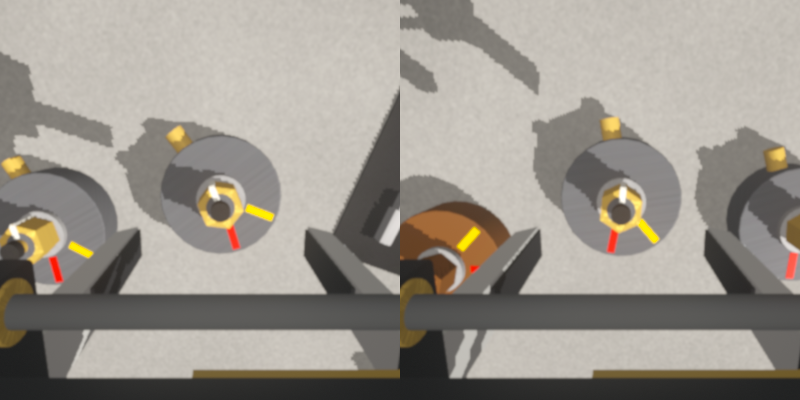

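The wrist crops show both nuts, with the fingers clear of the view. In the left crop the nut is at about (220,210), white line (213,190), yellow (260,213), red (233,238), stub (178,138). In the right crop (minus 400) the nut is at (221,211), line (223,193), yellow (248,231), red (213,242), stub (211,128).

```bash
cat >> h.py <<'E'
def blobs(mask,near,rad,amin=4):
    n,l,s,c=cv2.connectedComponentsWithStats(mask.astype(np.uint8))
    return [(c[i],s[i,4],l==i) for i in range(1,n) if s[i,4]>=amin and np.hypot(*(c[i]-near))<rad]
def axis_dir(uvs,d,T,z): # mean point
    return ray(d,T,uvs,z)[0,:2]
def valve(d,T,p,verbose=1):
    """centre from marks + stem, base yaw and nut turn, near nominal xy p"""
    hsv=cv2.cvtColor(d["img"],cv2.COLOR_RGB2HSV).astype(int); H,S,V=hsv[...,0],hsv[...,1],hsv[...,2]
    c0=proj(d,T,[*p,40])[0]
    big=lambda m,r:max(blobs(m,c0,r),key=lambda b:b[1])
    yel=big((H>=27)&(H<=32)&(S>210)&(V>150),75); red=big(((H<6)|(H>174))&(S>180)&(V>120),75)
    ry=ray(d,T,yel[0],40)[0,:2]; rr=ray(d,T,red[0],40)[0,:2]
    c1=proj(d,T,[*p,78])[0]
    wh=big((S<60)&(V>215),1e9) if 0 else max(blobs((S<70)&(V>200),c1,30,3),key=lambda b:b[1])
    stem=blobs((V<95)&(S<110),proj(d,T,[*p,93])[0],14,40)
    st=ray(d,T,max(stem,key=lambda b:b[1])[0],93)[0,:2] if stem else None
    w=ray(d,T,wh[0],78)[0,:2]
    return dict(yel=ry,red=rr,white=w,stem=st,n=(yel[1],red[1],wh[1]),px=(yel[0],red[0],wh[0]))
E
python3 - <<'E'
from h import *
for i,p in enumerate([(461,-115),(472,51)]):
    d=dict(np.load(f"w{i}.npz")); T=d["T"]; im=d["img"]
    for uv in [(220,210),(260,213),(233,238),(213,190)] if i==0 else [(221,211),(248,231),(213,242),(223,193)]: print(im[uv[1]+10,uv[0]+60],end=" ")
    v=valve(d,T,p); print(v)
    u0,v0=proj(d,T,[*p,78])[0].astype(int)
    cv2.imwrite(f"pics/z{i}.png",cv2.resize(cv2.cvtColor(im[v0-60:v0+60,u0-70:u0+70],cv2.COLOR_RGB2BGR),None,fx=5,fy=5,interpolation=cv2.INTER_CUBIC)[:, :]); print(u0-70,v0-60)
E
```

```text
[89 79 71] [255 241   0] [255  52  29] [255 255 255] {'yel': array([ 442.91849251, -144.61750913]), 'red': array([ 424.75340738, -115.60145986]), 'white': array([ 475.4653963 , -130.31198098]), 'stem': array([ 467.23132856, -113.5160603 ]), 'n': (np.int32(160), np.int32(115), np.int32(131)), 'px': (array([319.21875, 222.35625]), array([293.07826087, 247.91304348]), array([297.60305344, 200.32061069]))}
213 162
[90 80 71] [255 240   0] [254  49  28] [255 255 255] {'yel': array([446.60096631,  23.51826587]), 'red': array([433.06191145,  55.43880328]), 'white': array([486.79090154,  51.39003765]), 'stem': array([475.65121853,  52.15619569]), 'n': (np.int32(150), np.int32(116), np.int32(105)), 'px': (array([307.83333333, 240.99333333]), array([272.1637931 , 251.31896552]), array([282.5047619 , 204.20952381]))}
211 162
```

View pics/z0.png

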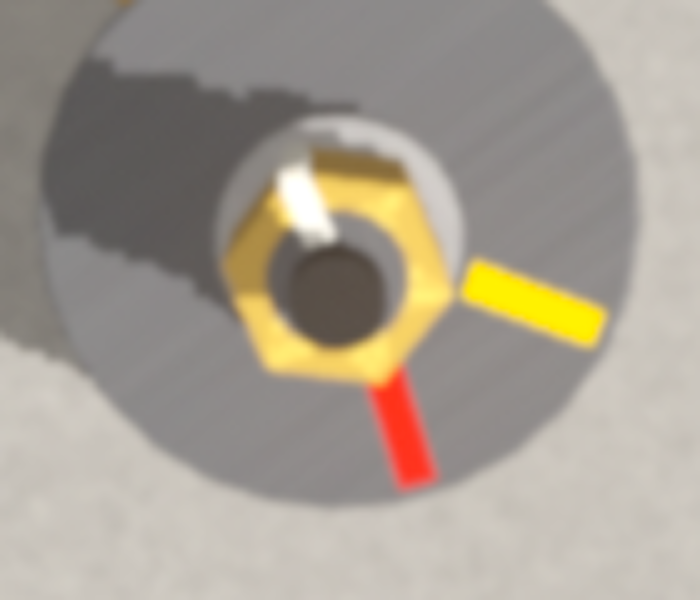

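Zoom: the hex centre is at crop (334,279), and the white line runs (295,175) to (322,240). Its mask picked up the collar, so I'll tighten it.

```bash
sed -i 's/(S<70)&(V>200)/(S<45)\&(V>232)/' h.py; cat >> h.py <<'E'
def state(d,T,p):
    v=valve(d,T,p); y,r=v["yel"],v["red"]; m=(y+r)/2; c=y-r; L=np.hypot(*c)
    n=np.array([-c[1],c[0]])/L
    if n@(np.array(p)-m)<0: n=-n
    cen=m+n*(L/2/np.tan(.45))
    ang=lambda q:np.arctan2(*(q-cen)[::-1])
    yaw=np.angle(np.exp(1j*(ang(y)+2.6))+np.exp(1j*(ang(r)+3.5)))
    wa=ang(v["white"]); return dict(cen=cen,r=L/2/np.sin(.45),yaw=yaw,line=wa,turn=(yaw-wa+1)%(2*np.pi)-1,stem=v["stem"],n=v["n"])
E
python3 - <<'E'
from h import *
for i,p in enumerate([(464,-112),(473,53)]):
    d=dict(np.load(f"w{i}.npz")); T=d["T"]
    print(state(d,T,p)); 
    if i==0: print(ray(d,T,(279.8,217.8),78))
    M=(np.hypot(*(np.indices((420,560))[::-1].transpose(1,2,0)-proj(d,T,[*p,40])[0]).transpose(2,0,1))<80)
    H=d["range_z"]; u=proj(d,T,[*p,93])[0].astype(int); 
    k=np.array([0,0,1.]); 
    uv=np.argwhere(M&(H>0))[:,::-1]; z=H[uv[:,1],uv[:,0]]; P=(np.c_[uv,np.ones(len(uv))]@np.linalg.inv(d["mtx"]).T)*z[:,None]@T[:3,:3].T+T[:3,3]
    for lo,hi in((36,44),(74,81),(90,97)):
        Q=P[(P[:,2]>lo)&(P[:,2]<hi)]; print(lo,len(Q),np.median(Q[:,2]).round(1) if len(Q) else "",((Q.min(0)+Q.max(0))/2).round(1) if len(Q) else "")
E
```

```text
{'cen': array([ 463.86984394, -111.30719214]), 'r': np.float64(39.35144653936946), 'yaw': np.float64(0.4677511479543981), 'line': np.float64(-0.019215291574347395), 'turn': np.float64(0.4869664395287454), 'stem': array([ 467.23132856, -113.5160603 ]), 'n': (np.int32(160), np.int32(115), np.int32(77))}
[[ 465.16216301 -113.34115423   78.        ]]
36 9122 40.9 [ 465.4 -113.8   40. ]
74 1070 79.0 [ 465.8 -113.8   77.6]
90 324 93.9 [ 465.4 -113.8   93.2]
{'cen': array([472.87170664,  53.49252162]), 'r': np.float64(39.85734317887595), 'yaw': np.float64(0.30955672527284733), 'line': np.float64(-0.1491832463644937), 'turn': np.float64(0.45873997163734104), 'stem': array([475.65121853,  52.15619569]), 'n': (np.int32(150), np.int32(116), np.int32(77))}
36 9041 40.9 [473.3  51.3  40.2]
74 1062 79.1 [474.   51.3  77.9]
90 321 93.8 [473.7  51.4  93. ]
```

```bash
cat >> h.py <<'E'
def look(d,T,p):
    """valve centre from depth (three levels), yaw and nut turn from marks"""
    uv=np.argwhere(d["range_z"]>0)[:,::-1]; z=d["range_z"][uv[:,1],uv[:,0]]
    P=(np.c_[uv,np.ones(len(uv))]@np.linalg.inv(d["mtx"]).T)*z[:,None]@T[:3,:3].T+T[:3,3]
    P=P[np.hypot(*(P[:,:2]-p).T)<62]; B=[P[(P[:,2]>a)&(P[:,2]<b)] for a,b in((36,44),(90,97))]
    cen=np.mean([(b.min(0)+b.max(0))[:2]/2 for b in B if len(b)],0)
    v=valve(d,T,cen); m=(v["yel"]+v["red"])/2-cen; w=v["white"]-cen
    yaw=np.arctan2(m[1],m[0])+3.05; line=np.arctan2(w[1],w[0])
    return dict(cen=cen,yaw=(yaw+np.pi)%(2*np.pi)-np.pi,line=line,turn=(yaw-line+1)%(2*np.pi)-1,rw=np.hypot(*w),n=v["n"])
def handturn(cen,line,turn,goal=2.6):
    psi=line+2*np.pi/3
    env.move_pose([*cen,150],[np.pi,0,psi]); jaws.move_gripper(80,30)
    env.move_straight([*cen,54],vel=80); jaws.move_gripper(20,40); print("grip",env.get_obs()["gripper_width"])
    for a in np.linspace(0,goal-turn,9)[1:]: env.move_pose([*cen,54],[np.pi,0,psi-a])
    env.wait(.2); jaws.move_gripper(80); env.move_straight([*cen,150],vel=120)
E
python3 - <<'E'
from h import *
for i,p in enumerate([(465.4,-113.8),(473.7,51.3)]):
    d=dict(np.load(f"w{i}.npz")); r=look(d,d["T"],p); print(r)
    if i==0: s=r
handturn(s["cen"],s["line"],s["turn"])
c=s["cen"];env.move_pose([*c,150],[np.pi,0,-.25]); env.wait(.2)
d,T=wrist("w0b"); print(look(d,T,c),env.get_obs()["time_s"])
E
```

```text
{'cen': array([ 465.38968911, -113.80017835]), 'yaw': np.float64(0.3854628175440489), 'line': np.float64(0.163456396213486), 'turn': np.float64(0.2220064213305628), 'rw': np.float64(13.560266633401477), 'n': (np.int32(160), np.int32(115), np.int32(77))}
{'cen': array([473.5062179 ,  51.35920647]), 'yaw': np.float64(0.2475799588294505), 'line': np.float64(0.003967362203572369), 'turn': np.float64(0.2436125966258782), 'rw': np.float64(13.210604496725212), 'n': (np.int32(150), np.int32(116), np.int32(77))}
grip 31.938584109307243
{'cen': array([ 465.19255208, -113.65527139]), 'yaw': np.float64(0.39289815847020426), 'line': np.float64(-2.2290231830521345), 'turn': np.float64(2.621921341522339), 'rw': np.float64(13.571972970417194), 'n': (np.int32(165), np.int32(121), np.int32(72))} 12.825
```

```bash
python3 - <<'E'
from h import *
p=(473.7,51.3)
d=dict(np.load("w1.npz")); s=look(d,d["T"],p); c=s["cen"]
handturn(c,s["line"],s["turn"]); env.move_pose([*c,150],[np.pi,0,.1]); env.wait(.2)
d,T=wrist("w1b"); print(look(d,T,c))
env.move_pose([430,-330,220],[np.pi,0,-.65]); env.wait(.2); d,T=wrist("m0"); print(env.get_obs()["time_s"],env.get_obs()["qpos"].round(2))
E
```

```text
grip 31.703798215170444
{'cen': array([473.52408979,  51.35688867]), 'yaw': np.float64(0.24221971317108926), 'line': np.float64(-2.344714096615839), 'turn': np.float64(2.5869338097869283), 'rw': np.float64(14.785486374576864), 'n': (np.int32(153), np.int32(107), np.int32(56))}
23.2083 [ 0.19  0.52  0.62  1.81 -0.37  0.93 -1.24]
```

View pics/m0.png

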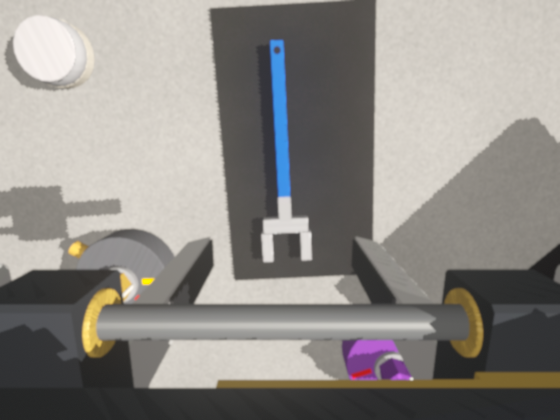

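The spanner lies on the mat: tail (277,42), jaw (286,240), undisturbed. Both nuts are at about 2.6. Next I'll measure the spanner from its depth points, grasp it and check the jaw.

```bash
cat >> h.py <<'E'
def cloud(d,T):
    v,u=np.nonzero(d["range_z"]>0); z=d["range_z"][v,u]
    P=(np.c_[u,v,np.ones(len(u))]@np.linalg.inv(d["mtx"]).T)*z[:,None]@T[:3,:3].T+T[:3,3]
    return P,cv2.cvtColor(d["img"],cv2.COLOR_RGB2HSV).astype(int)[v,u]
def spanner(d,T):
    """handle axis from blue top face; returns jaw centre, yaw of +x, top z"""
    P,h=cloud(d,T); b=P[(h[:,0]>95)&(h[:,0]<125)&(h[:,1]>120)]; zt=np.median(b[:,2]); b=b[b[:,2]>zt-3]
    (c,wh,a)=cv2.minAreaRect(b[:,:2].astype(np.float32)); c=np.array(c)
    a=np.radians(a)+(0 if wh[0]>wh[1] else np.pi/2); x=np.array([np.cos(a),np.sin(a)])
    g=P[(h[:,1]<60)&(h[:,2]>110)&(abs(P[:,2]-zt)<6)&(np.hypot(*(P[:,:2]-c).T)<180)][:,:2]-c
    g=g[abs(g@[-x[1],x[0]])<35]
    if np.median(g@x)<0: x=-x
    tail=c+x*min((b[:,:2]-c)@x)
    return dict(c=c,len=sorted(wh),yaw=np.arctan2(x[1],x[0]),jaw=c+x*136.5,jaw_t=tail+x*235,zt=zt,front=(g@x).max(),lat=np.ptp(g@[-x[1],x[0]]))
E
python3 - <<'E'
from h import *
d=dict(np.load("m0.npz")); T=d["T"]; s=spanner(d,T); print(s)
P,h=cloud(d,T); m=P[(h[:,2]<60)&(P[:,2]<8)&(P[:,2]>0)&(np.hypot(P[:,0]-451,P[:,1]+373)<190)]; print("mat",cv2.minAreaRect(m[:,:2].astype(np.float32)))
q=env.get_obs()["qpos"]
x=np.array([np.cos(s["yaw"]),np.sin(s["yaw"])]); g=s["jaw"]-110*x
psi=s["yaw"]%(2*np.pi); print(g,psi,kinematics.solve_ik([*g,100],[np.pi,0,psi]))
for a in np.arange(-.6,psi,.5): env.move_pose([*g,180],[np.pi,0,a])
env.move_pose([*g,150],[np.pi,0,psi]); env.wait(.2)
d,T=wrist("m1"); print(spanner(d,T),env.get_obs()["qpos"].round(2),env.get_obs()["time_s"])
E
```

```text
{'c': array([ 497.56210327, -374.2835083 ]), 'len': [13.998504638671875, 167.29783630371094], 'yaw': np.float64(2.543732163626853), 'jaw': array([ 384.73914986, -297.45102049]), 'jaw_t': array([ 372.46410294, -289.09170738]), 'zt': np.float64(17.71140835078654), 'front': np.float64(167.0566488502047), 'lat': np.float64(60.1029678968319)}
mat ((438.79736328125, -352.29400634765625), (46.85688400268555, 292.8370361328125), 75.10533142089844)
[ 475.65874602 -359.36731103] 2.543732163626853 [ 1.19146258  0.92086923 -1.06181849  1.752222    0.92381552  1.05783618
  0.76240922]
{'c': array([ 496.89337158, -373.37969971]), 'len': [13.966411590576172, 165.78321838378906], 'yaw': np.float64(2.5446014194066544), 'jaw': array([ 384.00367372, -296.64531291]), 'jaw_t': array([ 371.09509883, -287.87098189]), 'zt': np.float64(17.745505094757334), 'front': np.float64(164.8076371036961), 'lat': np.float64(59.881232355899485)} [ 0.8   0.63 -0.31  1.72  0.25  0.83  1.34] 26.9083
```

View pics/m1.png

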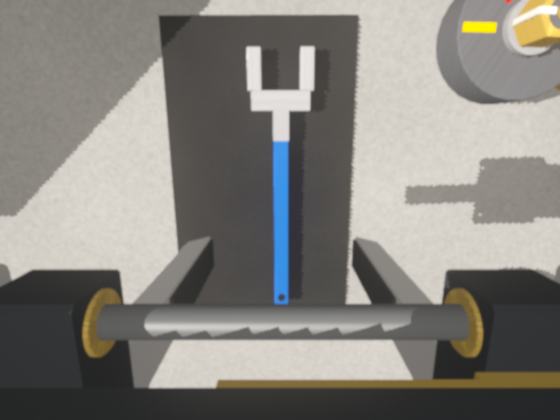

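The jaw points to the top: prong tips at (254,46) and (307,46), tail hole (281,297). The blue part is shorter than stated, so I take the jaw from the tail and tip data (c + 151 mm). Grasp next.

```bash
cat >> h.py <<'E'
def jawof(s):
    x=np.array([np.cos(s["yaw"]),np.sin(s["yaw"])]); return s["c"]+151*x,x
E
python3 - <<'E'
from h import *
d,T=dict(np.load("m1.npz")),np.load("m1.npz")["T"]
s=spanner(d,T); J,x=jawof(s); g=J-110*x; psi=s["yaw"]
jaws.move_gripper(60,60); env.move_pose([*g,60],[np.pi,0,psi]); env.move_straight([*g,4.5],vel=60,until_force=15)
print(env.get_obs()["ee_pos"],env.get_obs()["wrist_force"])
jaws.move_gripper(5,60); o=env.get_obs(); print(o["gripper_width"],o["grasp_force"],g,J)
env.move_straight([*g,110],vel=100); env.wait(.3)
d,T=wrist("g0"); print(spanner(d,T),psi,env.get_obs()["wrist_force"],env.get_obs()["ee_pos"])
P,h=cloud(d,T); q=P[(h[:,1]<60)&(h[:,2]>110)&(abs(P[:,2]-120)<15)&(np.hypot(*(P[:,:2]-J).T)<45)]
print("jaw z",np.median(q[:,2]),len(q))
for k in [(465.3,-113.7,4.054),(465.3,-113.7,3.0),(473.5,51.4,4.985),(473.5,51.4,3.93)]:
    gx=np.array(k[:2])-110*np.array([np.cos(k[2]),np.sin(k[2])]); q=kinematics.solve_ik([*gx,57],[np.pi,0,k[2]]); print(gx.round(),None if q is None else np.round(q,2))
E
```

```text
[ 463.2571233  -350.47707816    4.804751  ] [1.15681436 0.31072196 0.77851362]
13.487658439333654 60.00020742416382 [ 462.98511069 -350.33127584] [ 372.01172779 -288.49404106]
{'c': array([ 477.60964966, -358.40539551]), 'len': [14.102500915527344, 119.20988464355469], 'yaw': np.float64(2.5510035255091505), 'jaw': array([ 364.23100696, -282.39530815]), 'jaw_t': array([ 331.92421293, -260.73653558]), 'zt': np.float64(122.92627879059992), 'front': np.float64(140.86651875105042), 'lat': np.float64(60.09031304223191)} 2.5446014194066544 [-0.77374311 -0.47626148 -4.39810008] [ 462.87929077 -350.21889664  109.71003803]
jaw z 122.63378647528808 9158
[533. -27.] [ 0.37  0.75 -0.57  1.96  0.67  0.63  1.84]
[ 574. -129.] [ 0.39  0.76 -0.35  1.81  0.41  0.65  1.23]
[444. 157.] [ 0.05  0.72 -0.67  2.12  0.83  0.59  2.18]
[551. 129.] [ 0.05  0.77 -0.53  1.87  0.6   0.67  1.52]
```

View pics/g0.png

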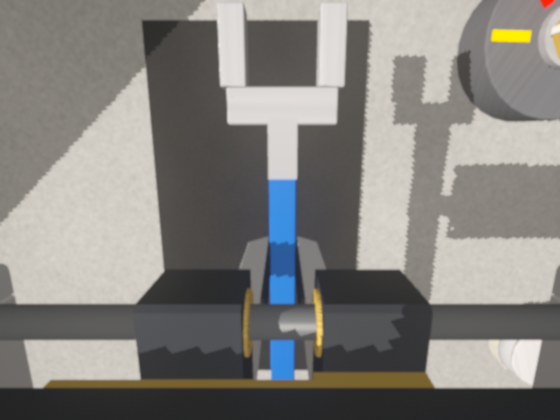

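The spanner is held level and straight, prongs at (231,45) and (332,45). I'll hover the jaw above nut 1 to measure the offset in one view.

```bash
cat >> h.py <<'E'
def glide(p,psi,n=6,z=150):
    """stepwise joint moves at travel height, interpolating xy and yaw"""
    o=env.get_obs(); a=o["ee_pos"]; y0=o["eef_rot"][2]; y0+=2*np.pi*round((glide.y-y0)/2/np.pi) if glide.y is not None else 0
    if abs(a[2]-z)>5: env.move_straight([a[0],a[1],z],vel=120)
    for t in np.linspace(0,1,n+1)[1:]: env.move_pose([*(a[:2]+t*(np.array(p)-a[:2])),z],[np.pi,0,y0+t*(psi-y0)])
    glide.y=psi
glide.y=None
def offs(d,T,ztcp,stemz=93.5):
    """prong and stem positions in the tool plane (x along psi, y left) relative to TCP"""
    o=env.get_obs(); y=o["eef_rot"][2]; x=np.array([np.cos(y),np.sin(y)]); n=np.array([-x[1],x[0]])
    P,h=cloud(d,T); Q=P-[*o["ee_pos"][:2],0]; X,Y,Z=Q[:,:2]@x,Q[:,:2]@n,Q[:,2]
    top=(abs(Z-(ztcp+13))<4)&(h[:,1]<80); pr=top&(X>95)&(abs(Y)<38)
    tip=[X[pr&(s*Y>10)].max() for s in(1,-1)]; e=(X>98)&(X<115)&pr
    inn=[Y[e&(Y>0)].min(),Y[e&(Y<0)].max(),Y[e&(Y>0)].max(),Y[e&(Y<0)].min()]
    st=(abs(Z-stemz)<2.5)&(X>70)&(X<150)&(abs(Y)<40); r=lambda v:(v.min()+v.max())/2 if len(v) else None
    return dict(tip=tip,prong=inn,stem=(r(X[st]),r(Y[st])),ext=(np.ptp(X[st]),np.ptp(Y[st])) if st.any() else None,n=st.sum())
E
python3 - <<'E'
from h import *
c=np.array([465.3,-113.7]); psi=-2.222+2*np.pi; x=np.array([np.cos(psi),np.sin(psi)])
glide.y=2.55
glide(c-110*x,psi,z=150); env.move_straight([*(c-110*x),116],vel=60); env.wait(.3)
d,T=wrist("h0"); o=env.get_obs(); print(o["ee_pos"],o["eef_rot"][2]+2*np.pi-psi,o["qpos"].round(2),o["time_s"],o["wrist_force"].round(1)); print(offs(d,T,o["ee_pos"][2]))
E
```

```text
[532.10428622 -26.2225937  116.2074632 ] -4.538663378639285e-05 [ 0.44  0.67 -0.68  1.92  0.6   0.76  1.9 ] 34.8583 [ 0.4 -0.  -4.5]
{'tip': [np.float64(123.45605678790211), np.float64(123.40545219427614)], 'prong': [np.float64(18.41586676253351), np.float64(-16.412072952568447), np.float64(31.03135401402902), np.float64(-29.04286799963333)], 'stem': (np.float64(109.63553940779754), np.float64(-0.16744484007416904)), 'ext': (np.float64(14.99673198280027), np.float64(14.310318920556202)), 'n': np.int64(610)}
```

View pics/h0.png

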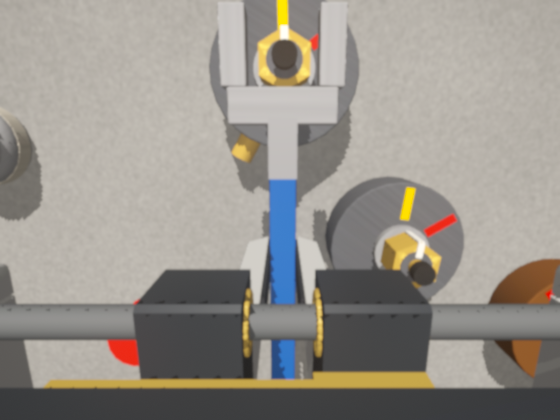

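In the hover view the stem (285,55) is between the prongs, with the spanner 1.2 mm off to the left. Correct, back off, lower, insert and turn.

```bash
cat >> h.py <<'E'
def insert(c,psi,lat,r=109,dyaw=-.006,z=57):
    """c: nut axis in arm coordinates, lat: spanner's offset (tool left) to be taken out"""
    ps=psi+dyaw; x=np.array([np.cos(psi),np.sin(psi)]); n=np.array([-x[1],x[0]]); A=[np.pi,0,ps]
    t=c-n*lat
    env.move_straight([*(t-(r+62)*x),116],A,vel=100); env.move_straight([*(t-(r+62)*x),z],vel=80); env.wait(.2)
    hit=env.move_straight([*(t-r*x),z],vel=50,until_force=12); o=env.get_obs()
    print("hit",hit,(c-o["ee_pos"][:2])@x,(o["ee_pos"][:2]-c)@n,o["wrist_force"].round(1)); return hit
def tighten(c,psi,lat,total=1.05,r=109,z=57,dyaw=-.006,lim=9):
    a=0
    while a<total:
        a+=.07; p=psi-a; x=np.array([np.cos(p),np.sin(p)]); n=np.array([-x[1],x[0]])
        env.move_pose([*(c-r*x-n*lat),z],[np.pi,0,p+dyaw]); o=env.get_obs(); f=o["wrist_force"][:2]
        print(round(a,2),"tan",(f@n).round(1),"rad",(f@x).round(1),"mz",o["moment"][2].round(2))
        if abs(f@n)>lim: break
    return psi-a
E
python3 - <<'E'
from h import *
psi=-2.222+2*np.pi; x=np.array([np.cos(psi),np.sin(psi)]); n=np.array([-x[1],x[0]])
o=env.get_obs(); c=o["ee_pos"][:2]+109.6*x-.17*n; print(c)
np.save("c1.npy",c)
if not insert(c,psi,.5):
    d,T=wrist("i0"); print(offs(d,T,57)); print(env.get_obs()["ee_pos"])
E
```

```text
[ 465.53567248 -113.29043256]
hit False 109.59304924793048 -0.5272720330482937 [-0.1  0.3 -4.3]
{'tip': [np.float64(123.3302859007673), np.float64(123.380915538869)], 'prong': [np.float64(17.0074266812903), np.float64(-13.746619183926803), np.float64(30.978681491487816), np.float64(-29.065894602752284)], 'stem': (np.float64(109.08157061479474), np.float64(1.302586528624326)), 'ext': (np.float64(14.468076023755074), np.float64(14.632205305168089)), 'n': np.int64(1273)}
[531.497183   -25.84149083  57.0503664 ]
```

View pics/i0.png

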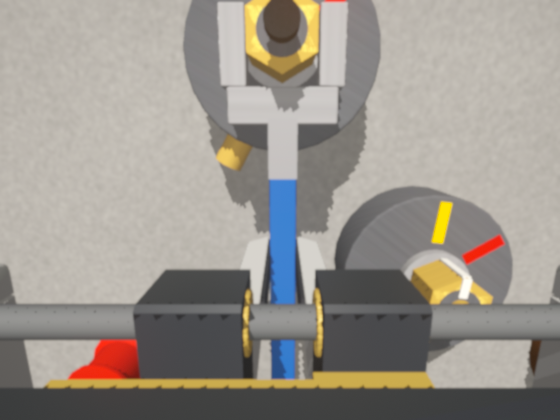

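The nut (282,35) sits squarely between the prongs, with even gaps. Tighten.

```bash
python3 - <<'E'
from h import *
psi=-2.222+2*np.pi; c=np.load("c1.npy")
p=tighten(c,psi,.5); print(p); np.save("p1.npy",p)
d,T=wrist("t0"); print(offs(d,T,57)); o=env.get_obs(); print(o["ee_pos"],o["time_s"])
E
```

```text
0.07 tan -0.6 rad 0.2 mz 0.02
0.14 tan -0.5 rad 0.2 mz 0.06
0.21 tan 0.6 rad -0.9 mz 0.11
0.28 tan 1.5 rad -1.4 mz 0.1
0.35 tan 1.2 rad -1.2 mz 0.18
0.42 tan 1.1 rad -1.1 mz 0.18
0.49 tan 2.1 rad -2.1 mz 0.19
0.56 tan 1.8 rad -2.4 mz 0.21
0.63 tan 1.9 rad -3.4 mz 0.26
0.7 tan 1.7 rad -2.3 mz 0.21
0.77 tan 3.3 rad -2.9 mz 0.26
0.84 tan 2.5 rad -2.4 mz 0.3
0.91 tan 2.3 rad -2.3 mz 0.35
0.98 tan 2.5 rad -2.6 mz 0.31
1.05 tan 2.1 rad -1.8 mz 0.33
3.011185307179586
{'tip': [np.float64(123.01083690858192), np.float64(123.61527195959445)], 'prong': [np.float64(18.48021162786944), np.float64(-16.249002772378404), np.float64(31.294450156648175), np.float64(-28.848141157332016)], 'stem': (np.float64(108.34105918857898), np.float64(1.1670057344405276)), 'ext': (np.float64(15.119526491160656), np.float64(14.646106350890147)), 'n': np.int64(1307)}
[ 573.4337218  -126.88619941   56.95617176] 41.9583
```

View pics/t0.png

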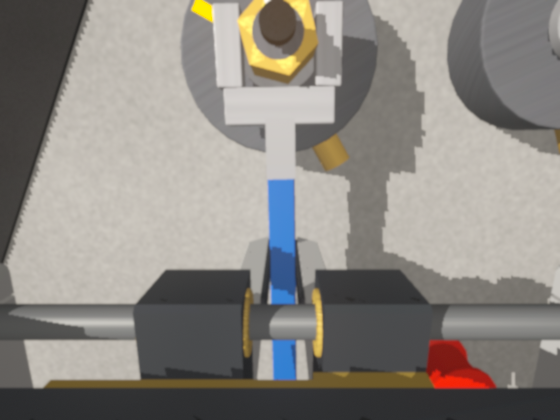

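Nut 1 has turned about 0.9 rad and the spanner is still seated, prongs at (227,45) and (330,45). I'll rotate back half the play, retreat, and check the nut from the side.

```bash
cat >> h.py <<'E'
def retreat(c,p,lat,back=.15,r=109,z=57,dyaw=-.006):
    p+=back; x=np.array([np.cos(p),np.sin(p)]); n=np.array([-x[1],x[0]])
    env.move_pose([*(c-r*x-n*lat),z],[np.pi,0,p+dyaw])
    hit=env.move_straight([*(c-(r+65)*x-n*lat),z],vel=60,until_force=10); o=env.get_obs(); print("ret hit",hit,o["wrist_force"].round(1))
    if hit: return
    env.move_straight([*(c-(r+65)*x-n*lat),150],vel=120)
    env.move_pose([*(c-35*x+80*n),165],[np.pi,0,p]); env.wait(.2); glide.y=p
E
python3 - <<'E'
from h import *
c=np.load("c1.npy"); p=float(np.load("p1.npy"))
retreat(c,p,.5); d,T=wrist("k0"); 
try: print(look(d,T,c))
except Exception as e: print(e)
print(env.get_obs()["time_s"])
E
```

```text
ret hit False [-0.3  0.  -4.1]
{'cen': array([ 465.78628379, -113.74304558]), 'yaw': np.float64(0.39108503690517393), 'line': np.float64(-3.0489349444719274), 'turn': np.float64(3.4400199813771017), 'rw': np.float64(13.233804115256339), 'n': (np.int32(181), np.int32(167), np.int32(101))}
45.3083
```

View pics/k0.png

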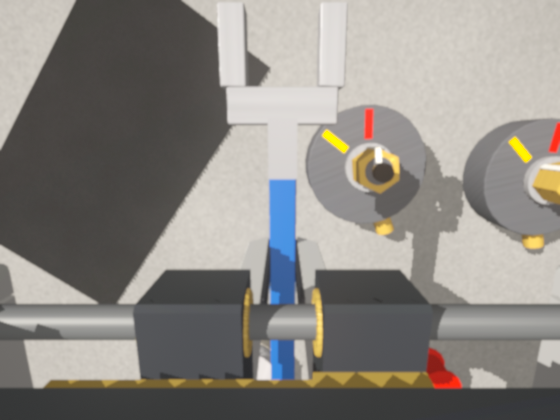

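Valve 1: the white line (379,155) is at the red mark (369,122), and it reads 3.44. Now valve 2 in the same way.

```bash
python3 - <<'E'
from h import *
c=np.array([473.5,51.4]); psi=-1.303+2*np.pi; x=np.array([np.cos(psi),np.sin(psi)]); n=np.array([-x[1],x[0]])
glide.y=float(np.load("p1.npy"))+.15
glide(c-110*x,psi,n=8,z=160); env.move_straight([*(c-110*x),116],vel=60); env.wait(.3)
d,T=wrist("h1"); o=env.get_obs(); f=offs(d,T,o["ee_pos"][2]); print(f)
c=o["ee_pos"][:2]+f["stem"][0]*x+f["stem"][1]*n; np.save("c2.npy",c); print(c,o["qpos"].round(2))
ok=abs(f["ext"][1]-15)<2 and abs(np.mean(f["prong"])-1)<.6
if ok and not insert(c,psi,.5):
    d,T=wrist("i1"); f=offs(d,T,57); print(f)
    if abs(f["stem"][1]-np.mean(f["prong"]))<1.6:
        p=tighten(c,psi,.5); np.save("p2.npy",p); d,T=wrist("t1")
        print(offs(d,T,57)); retreat(c,p,.5); d,T=wrist("k1"); print(look(d,T,c))
print(env.get_obs()["time_s"])
E
```

```text
{'tip': [np.float64(124.86088080231238), np.float64(124.74927631604197)], 'prong': [np.float64(19.19509603271365), np.float64(-15.57073267201876), np.float64(31.857431369593193), np.float64(-28.114160659504947)], 'stem': (np.float64(109.68035266941969), np.float64(0.07474612015154047)), 'ext': (np.float64(15.175369843817435), np.float64(14.344805562421186)), 'n': np.int64(604)}
[473.5832138   51.73510601] [ 0.2   0.67 -0.91  2.08  0.78  0.77  2.21]
48.9417
```

```bash
python3 - <<'E'
from h import *
psi=-1.303+2*np.pi; c=np.load("c2.npy"); D=-.013
if not insert(c,psi,.4,dyaw=D):
    d,T=wrist("i1"); f=offs(d,T,57); print(f)
    if abs(f["stem"][1]-np.mean(f["prong"]))<1.6:
        p=tighten(c,psi,.4,dyaw=D); np.save("p2.npy",p); d,T=wrist("t1")
        print(offs(d,T,57)); retreat(c,p,.4,dyaw=D); d,T=wrist("k1"); print(look(d,T,c))
print(env.get_obs()["time_s"])
E
```

```text
hit False 109.50518877149251 -0.3527709193205075 [ 0.2  0.4 -4.2]
{'tip': [np.float64(124.71900752767105), np.float64(124.85412814229225)], 'prong': [np.float64(17.171163239144086), np.float64(-14.031789629587596), np.float64(31.77539729763384), np.float64(-28.24387198401999)], 'stem': (np.float64(109.5649247394393), np.float64(1.7040813834158013)), 'ext': (np.float64(15.580933971170552), np.float64(14.736825749288272)), 'n': np.int64(1320)}
0.07 tan -0.5 rad -0.7 mz 0.02
0.14 tan 1.1 rad -0.5 mz 0.02
0.21 tan 0.8 rad -1.2 mz 0.06
0.28 tan 0.4 rad -1.1 mz 0.03
0.35 tan 1.5 rad -0.2 mz 0.08
0.42 tan 0.7 rad -0.1 mz 0.04
0.49 tan 0.7 rad 0.2 mz 0.07
0.56 tan 0.6 rad 0.1 mz 0.07
0.63 tan 1.0 rad 1.0 mz 0.06
0.7 tan 2.4 rad 0.5 mz 0.12
0.77 tan 1.1 rad 1.0 mz 0.11
0.84 tan 2.1 rad 1.4 mz 0.15
0.91 tan 1.3 rad 1.7 mz 0.15
0.98 tan 1.5 rad 1.3 mz 0.16
1.05 tan 1.7 rad 2.1 mz 0.18
{'tip': [np.float64(123.5158558490346), np.float64(123.69194467300584)], 'prong': [np.float64(19.298079642792747), np.float64(-14.926537062171503), np.float64(31.938692239780853), np.float64(-28.04007302804903)], 'stem': (np.float64(108.36362449140285), np.float64(1.9247710868771462)), 'ext': (np.float64(15.181160955182975), np.float64(14.662396252641441)), 'n': np.int64(1302)}
ret hit False [-0.5 -0.3 -5. ]
{'cen': array([474.07187186,  51.75136953]), 'yaw': np.float64(0.2550667752843525), 'line': np.float64(-3.1284986243576087), 'turn': np.float64(3.3835653996419612), 'rw': np.float64(14.79237901277502), 'n': (np.int32(107), np.int32(168), np.int32(59))}
59.3833
```

```bash
python3 - <<'E'
from h import *
d=dict(np.load("k1.npz")); T=d["T"]; c=np.load("c2.npy"); v=valve(d,T,look(d,T,c)["cen"]); cen=look(d,T,c)["cen"]
a=lambda q:np.arctan2(*(q-cen)[::-1]); print("red-only turn",(3.5+a(v["red"])-a(v["white"]))%(2*np.pi), "yel-only",(2.6+a(v["yel"])-a(v["white"]))%(2*np.pi),[np.hypot(*(v[k]-cen)).round(1) for k in("red","yel")],v["px"])
d=dict(np.load("m0.npz")); T=d["T"]; im=d["img"]; print(im[100,250],im[100,340],im[200,350],im[100,400],im[170,450])
h=cv2.cvtColor(im,cv2.COLOR_RGB2HSV); m=cv2.morphologyEx((h[...,2]<75).astype(np.uint8),cv2.MORPH_OPEN,np.ones((5,5))); m[270:]=0
m=m|((h[...,0]>95)&(h[...,0]<125)&(h[...,1]>120)).astype(np.uint8)
n,l,s,cc=cv2.connectedComponentsWithStats(m); i=1+np.argmax(s[1:,4]); print(s[i])
uv=np.argwhere(l==i)[:,::-1]; W=ray(d,T,uv,3)[:,:2]; print(cv2.minAreaRect(W.astype(np.float32)))
print(ray(d,T,[(211,10),(376,1),(373,276),(235,279)],3).round(1))
E
```

```text
red-only turn 3.393524141666969 yel-only 3.3786046519187036 [np.float64(39.1), np.float64(38.7)] (array([377.35514019, 123.34579439]), array([406.61309524, 144.14880952]), array([395.77966102, 159.66101695]))
[81 79 78] [81 77 74] [83 79 77] [217 212 204] [213 208 200]
[ 256   39   35  177 4236]
((492.8664245605469, -361.61041259765625), (32.05146026611328, 199.81170654296875), 55.784488677978516)
[[ 636.7 -385.4    3. ]
 [ 535.9 -532.8    3. ]
 [ 270.9 -353.8    3. ]
 [ 376.  -207.7    3. ]]
```

Nut 2 reads 3.39. Now lay the spanner on the mat; the mat centre is about (455,-370).

```bash
python3 - <<'E'
from h import *
psi=2.545; x=np.array([np.cos(psi),np.sin(psi)]); t=np.array([454.9,-369.9])+7.5*x
glide.y=float(np.load("p2.npy"))+.15
glide(t,psi,n=10,z=165)
env.move_straight([*t,30],vel=120); print(env.move_straight([*t,5],vel=25,until_force=6),env.get_obs()["ee_pos"][2])
jaws.move_gripper(50); env.wait(.2); env.move_straight([*t,150],vel=100)
for a in(2.1,1.5,.9,.3,-.3): env.move_pose([*t,180],[np.pi,0,a])
env.move_pose([430,-330,220],[np.pi,0,-.65]); env.wait(.3)
d,T=wrist("m2"); s=spanner(d,T); print(s,jawof(s)[0],env.get_obs()["time_s"])
E
```

```text
False 5.146938884336836
{'c': array([ 515.73736572, -426.94119263]), 'len': [14.145757675170898, 152.55616760253906], 'yaw': np.float64(2.5345170270439334), 'jaw': array([ 403.62721452, -349.07230284]), 'jaw_t': array([ 385.37590986, -336.39540592]), 'zt': np.float64(17.629503442618585), 'front': np.float64(159.23218128015012), 'lat': np.float64(59.1183055943385)} [ 391.71807758 -340.80051601] 70.5833
```

View pics/m2.png

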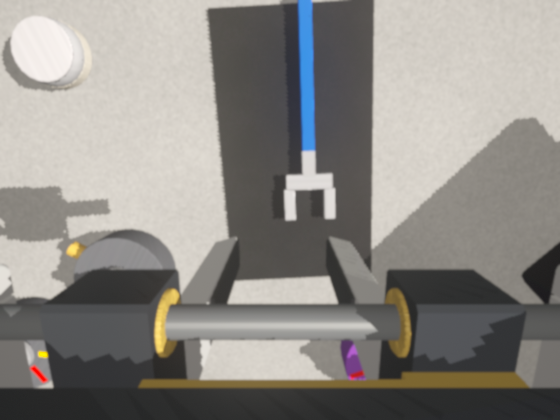

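The spanner has been knocked: its tail runs off the mat at the top (306,0), with the jaw at (310,195). I'll regrasp it and put it back in the centre.

```bash
python3 - <<'E'
from h import *
env.move_pose([472,-362,220],[np.pi,0,-.65]); env.wait(.3); d,T=wrist("m3"); s=spanner(d,T); print(s)
J,x=jawof(s); print(J,"tail",J-235*x); psi=s["yaw"]; g=J-110*x
for a in(0,.6,1.2,1.8,2.3): env.move_pose([*g,180],[np.pi,0,a])
env.move_pose([*g,150],[np.pi,0,psi]); env.wait(.2); d,T=wrist("m4"); s=spanner(d,T); print(s); J,x=jawof(s); g=J-110*x
jaws.move_gripper(60,60); env.move_pose([*g,60],[np.pi,0,s["yaw"]]); print(env.move_straight([*g,4.8],vel=60,until_force=15))
jaws.move_gripper(5,60); print(env.get_obs()["gripper_width"])
psi=2.545; x=np.array([np.cos(psi),np.sin(psi)]); t=np.array([454.9,-369.9])+7.5*x
env.move_straight([*g,40],vel=80); env.move_straight([*t,40],[np.pi,0,psi],vel=60)
print(env.move_straight([*t,5],vel=25,until_force=6),env.get_obs()["ee_pos"])
jaws.move_gripper(50); env.wait(.3); env.move_straight([*t,150],vel=60); env.wait(.2)
d,T=wrist("m5"); s=spanner(d,T); print(s,jawof(s)[0],env.get_obs()["time_s"])
E
```

```text
{'c': array([ 521.56536865, -431.00302124]), 'len': [14.150138854980469, 167.36932373046875], 'yaw': np.float64(2.5348218924097203), 'jaw': array([ 409.43148313, -353.16831357]), 'jaw_t': array([ 397.26078769, -344.72035409]), 'zt': np.float64(17.683463691722324), 'front': np.float64(166.0670983860742), 'lat': np.float64(59.49357516405988)}
[ 397.51982496 -344.90015781] tail [ 590.57083667 -478.90130288]
{'c': array([ 515.42871094, -426.37384033]), 'len': [13.895661354064941, 152.0270538330078], 'yaw': np.float64(2.535559321715563), 'jaw': array([ 403.23745831, -348.62184464]), 'jaw_t': array([ 384.75552038, -335.81329205]), 'zt': np.float64(17.755748584489595), 'front': np.float64(157.88930311063996), 'lat': np.float64(59.8692657156806)}
False
13.215351610415475
False [ 448.79790144 -365.78681753    5.15423494]
{'c': array([ 479.25158691, -384.70458984]), 'len': [13.636419296264648, 141.10069274902344], 'yaw': np.float64(2.5495254711041566), 'jaw': array([ 365.98541507, -308.52700577]), 'jaw_t': array([ 342.7931119 , -292.92893624]), 'zt': np.float64(17.739061889598588), 'front': np.float64(152.47385779954146), 'lat': np.float64(59.82502774740921)} [ 353.9534774  -300.43488146] 84.1833
```

View pics/m5.png

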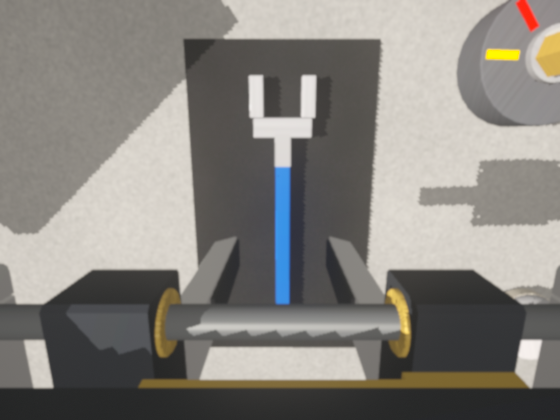

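The spanner is on the mat: jaw (282,100), tail about 33 mm inside the mat's end. Now the tester.

```bash
python3 - <<'E'
from h import *
jaws.move_gripper(0,20)
for a,p in((2.0,(455,-330)),(1.4,(480,-200)),(.9,(510,0)),(.5,(540,200))): env.move_pose([*p,250],[np.pi,0,a])
env.move_pose([540,410,180],[np.pi,0,.5]); env.wait(.3); d,T=wrist("k2")
h=cv2.cvtColor(d["img"],cv2.COLOR_RGB2HSV).astype(int); H,S,V=h[...,0],h[...,1],h[...,2]
P,hh=cloud(d,T)
for n,(a,b) in dict(red=(-1,8),green=(50,75),blue=(100,125)).items():
    q=P[(hh[:,0]>a)&(hh[:,0]<b)&(hh[:,1]>130)&(P[:,2]>69)&(P[:,2]<76)]
    q=q[np.hypot(*(q[:,:2]-np.median(q[:,:2],0)).T)<20]
    print(n,len(q),((q.min(0)+q.max(0))/2).round(1),np.ptp(q,0).round(1))
print(env.get_obs()["gripper_width"],env.get_obs()["time_s"])
E
```

```text
red 597 [561.4 363.3  71.8] [24.9 24.7  5.6]
green 579 [559.2 415.2  72.6] [24.4 24.   5.2]
blue 658 [556.6 467.   72. ] [25.  25.2  6. ]
0.6774225814038977 89.225
```

View pics/k2.png

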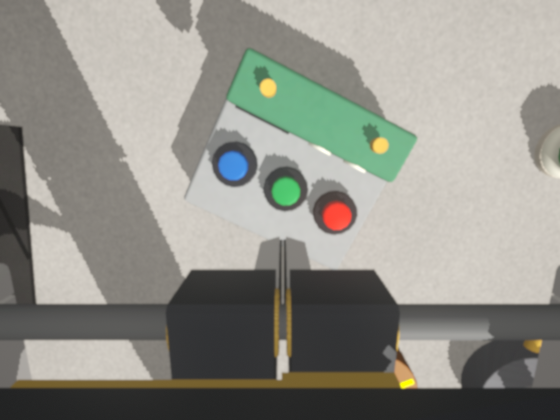

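Keys are blue (233,165), green (286,190) and red (337,215), with measured positions 52 mm apart. Pressing in order.

```bash
python3 - <<'E'
from h import *
for n,p in dict(green=(559.2,415.2),blue=(556.6,467),red=(561.4,363.3)).items():
    env.move_pose([*p,110],[np.pi,0,0.05]); env.move_straight([*p,85],vel=60); env.wait(.2)
    hit=env.move_straight([*p,65],vel=20,until_force=9); o=env.get_obs(); env.wait(.3); print(n,hit,o["ee_pos"].round(1),env.get_obs()["ee_pos"][2].round(1),env.get_obs()["wrist_force"].round(1))
    env.move_straight([*p,110],vel=60)
env.move_pose([480,300,300],[np.pi,0,0.05]); env.wait(.5)
for n in("scene",):
    d=optics.get_image(n); cv2.imwrite("pics/end.png",cv2.cvtColor(d["img"],cv2.COLOR_RGB2BGR)); s=spanner(d,d["pose"]); print(s)
print(env.get_obs()["time_s"])
E
```

```text
green True [559.2 415.2  66.5] 66.4 [-0.2 -0.9  5.4]
blue True [556.5 466.9  66.5] 66.4 [-0.1 -0.5  5.6]
red True [561.3 363.3  66.4] 66.4 [-1.   0.2  5.5]
  return _methods._mean(a, axis=axis, dtype=dtype,
  ret = ret.dtype.type(ret / rcount)
Traceback (most recent call last):
  File "h.py", line 69, in spanner
    return dict(c=c,len=sorted(wh),yaw=np.arctan2(x[1],x[0]),jaw=c+x*136.5,jaw_t=tail+x*235,zt=zt,front=(g@x).max(),lat=np.ptp(g@[-x[1],x[0]]))
                                                                                                        ~~~~~~~~~^^
ValueError: zero-size array to reduction operation maximum which has no identity
```

View pics/end.png

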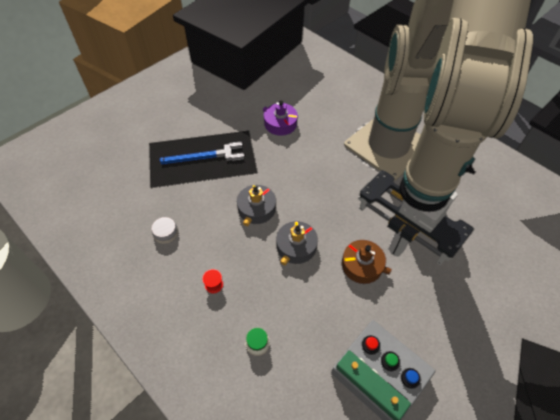

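The final scene shows the spanner wholly on the mat, tail (162,160) to jaw (240,152). All keys are up, the robot is clear, and the jar, spool and tin are undisturbed. Handing in.

```bash
python3 -c "
from h import *
print(env.get_obs()['time_s']); print(env.job_done())"
```

```text
100.5167
the job is handed in; nothing more can be done
None
```

I handed the job in at about 100 s; the result hasn't been reported back. By camera, both fitted valves read about 3.44 and 3.39 rad, the spanner is back on its mat (re-laid after a knock), and green, blue, then red were each pressed to the bottom.

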